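# Kit the amplifier knobs by size

## Task

Four round aluminium amplifier knobs of different diameters stand about the bench among other things. Put each one upright, mark side up, flat on the floor of the wooden tray of its own size: the smallest knob in the smallest tray, the next in the next, up to the largest knob in the largest tray. The two square aluminium feet are not knobs; leave them where they stand.

Things in the scene. Friction and masses are not known exactly. Their poses are not given: they have to be found in the camera images.
- knob_a: The smallest of four bare aluminium amplifier knobs: a plain round solid disc 24 mm in diameter and 26 mm tall, loose, standing on its base with a short black pointer mark on its flat top; about 29 g. Origin: centre of its underside, z up along its axis.
- knob_b: The second smallest of four bare aluminium amplifier knobs: a plain round solid disc 36 mm in diameter and 26 mm tall, loose, standing on its base with a short black pointer mark on its flat top; about 65 g. Origin: centre of its underside, z up along its axis.
- knob_c: The second largest of four bare aluminium amplifier knobs: a plain round solid disc 48 mm in diameter and 26 mm tall, loose, standing on its base with a short black pointer mark on its flat top; about 115 g. Origin: centre of its underside, z up along its axis.
- knob_d: The largest of four bare aluminium amplifier knobs: a plain round solid disc 60 mm in diameter and 26 mm tall, loose, standing on its base with a short black pointer mark on its flat top; about 180 g. Origin: centre of its underside, z up along its axis.
- foot_small: Loose square aluminium chassis foot, 30 x 30 mm, 26 mm tall, with a small black screw hole in the middle of its top. Not a knob: it stays where it is. Origin: centre of its underside; x and y along its sides, z up.
- foot_large: Loose square aluminium chassis foot, 44 x 44 mm, 26 mm tall, with a small black screw hole in the middle of its top. Not a knob: it stays where it is. Origin: centre of its underside; x and y along its sides, z up.
- tray_a: The smallest of four low square wooden trays with a cork floor, fixed to the bench; it belongs to the smallest knob. Outside 56 x 56 mm, inside 46 x 46 mm, walls 5 mm thick; rim 10 mm and cork floor 5 mm above the bench. Origin: centre of its underside, on the bench; x and y along its sides, z up.
- tray_b: The second smallest of four low square wooden trays with a cork floor, fixed to the bench; it belongs to the second smallest knob. Outside 68 x 68 mm, inside 58 x 58 mm, walls 5 mm thick; rim 10 mm and cork floor 5 mm above the bench. Origin: centre of its underside, on the bench; x and y along its sides, z up.
- tray_c: The second largest of four low square wooden trays with a cork floor, fixed to the bench; it belongs to the second largest knob. Outside 80 x 80 mm, inside 70 x 70 mm, walls 5 mm thick; rim 10 mm and cork floor 5 mm above the bench. Origin: centre of its underside, on the bench; x and y along its sides, z up.
- tray_d: The largest of four low square wooden trays with a cork floor, fixed to the bench; it belongs to the largest knob. Outside 92 x 92 mm, inside 82 x 82 mm, walls 5 mm thick; rim 10 mm and cork floor 5 mm above the bench. Origin: centre of its underside, on the bench; x and y along its sides, z up.

How it is judged:
At the end, for the whole second after the job is handed in: Each knob stands upright (within 0.07 rad), flat on the floor of the tray of its own size rank (centre within 17 mm of the tray's centre, not on the rim), released and at rest; both square feet are within 20 mm of where they began (horizontal distance between knob_a and tray_a below 0.017 m and z of knob_a in the frame of tray_a below 0.0075 m and angle between each of knob_a, knob_b, knob_c, knob_d's own z axis and vertical below 0.07 rad and linear speed of each of knob_a, knob_b, knob_c, knob_d below 0.02 m/s and contact force between each of knob_a, knob_b, knob_c, knob_d and the fingers below 0.1 N and horizontal distance between knob_b and tray_b below 0.017 m and z of knob_b in the frame of tray_b below 0.0075 m and horizontal distance between knob_c and tray_c below 0.017 m and z of knob_c in the frame of tray_c below 0.0075 m and horizontal distance between knob_d and tray_d below 0.017 m and z of knob_d in the frame of tray_d below 0.0075 m and distance of each of foot_small, foot_large from where it was at the start of the episode below 0.02 m); the robot touches nothing.
It fails at once if a square foot is moved more than 20 mm (distance of any of foot_small, foot_large from where it was at the start of the episode above 0.02 m).
It also fails if it takes over 99 s, if anything falls off the work surface, if the arm or the gripper's body presses on something with over 40 N, if the wrist force passes 120 N, or if a joint passes its speed limit or range.

## Robot

A 6-joint arm with a two-finger parallel gripper is mounted at the origin on the work surface. World frame = base frame: x ahead of the robot, y to its left, z up, the work surface at z = 0. Lengths are in m, angles in rad, forces in N, time in s.
With the tool pointing down it reaches from about 0.375 to 0.975 m from the base axis. Payload 3.8 kg.
Tool frame: the origin (TCP) lies midway between the tips of the shut fingers; the grasp point (between the pads) lies 19 mm behind it; z points along the fingers, y is the line along which they close (so a half turn about z gives the same grasp; the last joint's range is limited). The gripper opens to 85 mm and grips with 20 to 120 N. Pads are 22 mm wide; open, the fingers measure 114 mm over their backs; the gripper's body (76 mm by 85 mm) begins 54 mm behind the grasp point. The pads swing forward as they close: fully open they stand 13 mm farther back than shut.
Start: joints at [-1.179, 0.264, 1.604, -0, 1.274, -0.037], TCP at [0.281, -0.614, 0.231] pointing down, gripper open.
Joint ranges: [-2.63, 2.63], [-0.94, 2.18], [0.31, 2.57], [-1.31, 4.45], [0, 2.66], [-2.55, 2.55]. Speed limits (rad/s): [2.57, 2.57, 3.14, 3.14, 3.14, 3.14].

## Interface

Orientations are given as a rotation vector (axis times angle).
In Python, from workcell import read_state, vision, ticket gives the robot as it stands. The module is installed in compiled form; this text tells all that it offers.
- The arm moves only by the tool jog_arm, never from a script. Its arguments are lists of equal length, an entry for each row: "turn": the turn, a rotation vector about the tool's x, y, z in rad, a list of three; "delta_pos": the shift along the tool's x, y, z in m, a list of three; "gripper": the finger opening in m, from 0 to 0.0854. In form: {"turn": [[rx, ry, rz], ...], "delta_pos": [[dx, dy, dz], ...], "gripper": [gripper, ...]}. A call has 1 to 20 rows; each row shifts and turns the commanded pose from where the row before left it, along the tool's axes as they then stand; what a row does not reach is not made up. A row lasts 1/12 s, in which the tool goes at most 41.7 mm and 7.16 degrees, less where a joint would pass 70% of its speed; a pose out of reach is approached as far as the arm can. A call with a gripper value outside its range is refused whole. The fingers move at their own pace and stop on an object; "grip_force" is the grip in N (left out, the last holds). Time passes only in rows, so rows that do not move let the fingers close. It gives the time, the measured TCP pose, the force, the opening and the grip force at its end, in the units of the state.
- read_state(): the state, without advancing time (a new reading comes with each control period).
- vision.read_camera(name): name is "scene" or "side" or "wrist"; returns the picture (400x640x3 uint8, red, green, blue); there is no depth.
- vision.calibration(name): a dict with "vfov" (degrees; the focal length in pixels is half the picture's height over the tangent of half this angle, whatever the lens; pixels are square), "cx", "cy" (the principal point, pixels), "R" (3x3) and "t" (3): a world point X has camera coordinates R X + t; the wrist camera has in their place "mount" (4x4, takes a point from camera to tool coordinates, whose origin is the TCP and whose axes are the flange's). Camera axes: x right, y down, z forward; pixel columns grow to the right and rows downward; lengths in m; the calibration is good to about 2 mm. A picture is of the moment at which its call begins: read the wrist's pose just before it. calibration takes no time and is no camera call.
- ticket.finish_job(): hands the job in; it is judged then, once.
The state is a dict: "time": time; "q": joint angles; "joint_vel": joint speeds; "joint_torque": joint torques, N m; "tool_pos": TCP position; "tcp_rot": TCP orientation; "wrist_force": force on the tool from outside, world axes, zero at the start; "torque": the same for the moment, N m; "width": opening from 0.0 (shut) to 1.0 (fully open); "grip_force": force on a finger pad.
Only numpy, scipy, OpenCV 4.12 (cv2) and the standard library are available. Lean on these libraries where they do the work, as an engineer would, in place of code of your own. Each camera call takes 0.05 s, during which the arm holds its last target. There are 200 camera calls.

## Working session

There is one attempt and no reset: what is moved stays moved. The work goes in short steps, Python scripts to look and compute and a tool call to move; the robot and the scene stay as the last step left them, time stands still between calls to the robot, and variables do not carry over. Pictures are saved under pics/ and viewed, at most 14 in all, crops included, and the job is handed in when it is done.

Besides the shell and the picture viewer there is one more tool, called after ">>>" by a JSON object that holds its "name" and its "arguments", one argument or row to a line. jog_arm: Moves the arm, as the interface text tells. Its arguments: {"type":"object","properties":{"turn":{"type":"array","items":{"type":"array","items":{"type":"number"}}},"delta_pos":{"type":"array","items":{"type":"array","items":{"type":"number"}}},"gripper":{"type":"array","items":{"type":"number"}},"grip_force":{"type":"number"}},"required":["turn","delta_pos","gripper"]}

```bash
mkdir -p pics; python3 - <<'E'
from workcell import read_state, vision
import cv2
print(read_state())
for n in ["scene","side","wrist"]:
    c=vision.calibration(n); print(n,c)
    cv2.imwrite(f"pics/{n}0.png",vision.read_camera(n)[:,:,::-1])
E
```

```text
{'time': 0.0, 'q': array([-1.17892403e+00,  2.64767336e-01,  1.60539973e+00, -1.55524155e-05,
        1.27368330e+00, -3.69024541e-02]), 'joint_vel': array([ 0.0021336 , -0.00274486, -0.00044392,  0.00116844, -0.00143327,
       -0.00230537]), 'joint_torque': array([-6.25192133e-04, -5.15119600e+01, -3.67309606e+01, -1.73375025e-05,
        1.30632284e-02, -3.26011593e-05]), 'tool_pos': array([ 0.28034555, -0.61321647,  0.22993857]), 'tcp_rot': array([-3.06750150e+00, -6.67905053e-01,  6.48660580e-04]), 'wrist_force': array([-0.65690178, -0.13446259, -0.09113553]), 'torque': array([0.00423194, 0.05793675, 0.00218958]), 'grip_force': 0.0, 'width': 0.9964925521165673}
scene {'vfov': 57.33815847968547, 'cx': 323.53373268921825, 'cy': 200.01427650577747, 'R': array([[ 0.70111803,  0.71282987,  0.01752383],
       [ 0.39574866, -0.36856799, -0.84115435],
       [-0.59314122,  0.59668351, -0.54051113]]), 't': array([-0.38084129, -0.18400074,  1.41445627])}
side {'vfov': 47.08347572419545, 'cx': 319.55880885923636, 'cy': 195.22240552397778, 'R': array([[-0.99556031, -0.09225529,  0.01867186],
       [-0.08112465,  0.74039726, -0.66725609],
       [ 0.04773332, -0.66580842, -0.7445943 ]]), 't': array([0.50605578, 0.05905251, 1.20662966])}
wrist {'vfov': 59.0912199883514, 'cx': 323.09803842290097, 'cy': 201.85893780611684, 'mount': array([[-4.96347229e-04, -9.60859196e-01, -2.77036746e-01,
         7.01907849e-02],
       [ 9.99999624e-01, -2.80106685e-04, -8.20122102e-04,
         1.81507481e-05],
       [ 7.10422019e-04, -2.77037049e-01,  9.60858974e-01,
        -1.43396057e-01],
       [ 0.00000000e+00,  0.00000000e+00,  0.00000000e+00,
         1.00000000e+00]])}
```

View pics/scene0.png

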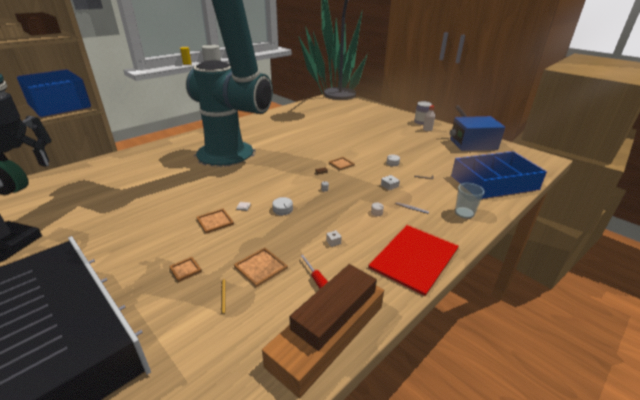

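View pics/side0.png

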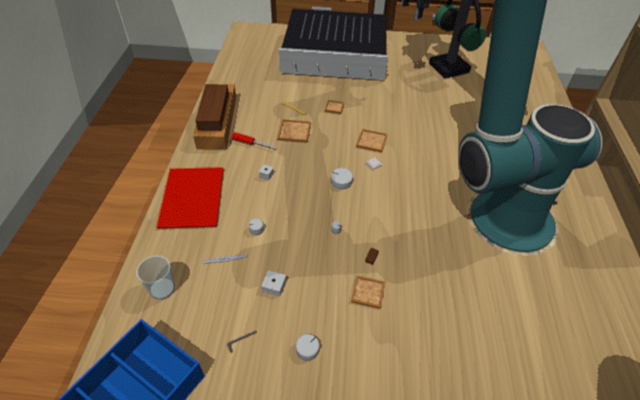

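Scene view: knobs near (393,160), (324,186), (283,206), (377,209); feet (390,183), (333,238); trays (342,163), (214,220), (185,269), (261,266). Side view: knobs (341,178), (256,227), (336,227), (307,347); feet (266,172), (274,282); trays (369,292), (372,140), (335,106), (294,131).

```bash
cat > h.py <<'E'
import numpy as np, cv2
from workcell import read_state, vision
from scipy.spatial.transform import Rotation as Ro
def cam(name, st=None):
    c=vision.calibration(name); f=200/np.tan(np.radians(c["vfov"]/2))
    if name=="wrist":
        R=Ro.from_rotvec(st["tcp_rot"]).as_matrix(); M=c["mount"]
        return f,c["cx"],c["cy"],R@M[:3,:3],R@M[:3,3]+st["tool_pos"]
    return f,c["cx"],c["cy"],c["R"].T,-c["R"].T@c["t"]
def ray(cm,uv,z):
    f,cx,cy,R,o=cm; d=R@np.array([(uv[0]-cx)/f,(uv[1]-cy)/f,1]); return o+d*(z-o[2])/d[2]
def masks(img):
    h=cv2.cvtColor(img,cv2.COLOR_RGB2HSV); H,S,V=[h[...,i].astype(int) for i in range(3)]
    return ((S<60)&(V>70)).astype(np.uint8)*255, ((H<14)&(S>100)&(V>90)).astype(np.uint8)*255
E
python3 - <<'E'
from h import *
P={"scene":[(393,160),(324,186),(283,206),(377,209),(390,183),(333,238),(342,163),(214,220),(185,269),(261,266)],
"side":[(307,347),(336,227),(341,178),(256,227),(274,282),(266,172),(369,292),(372,140),(335,106),(294,131)]}
for n in P:
    img=cv2.imread(f"pics/{n}0.png")[:,:,::-1]; cm=cam(n); k,t=masks(img)
    for i,p in enumerate(P[n]):
        m=k if i<6 else t
        nc,L,s,c=cv2.connectedComponentsWithStats(cv2.morphologyEx(m,cv2.MORPH_CLOSE,np.ones((3,3))))
        d=np.hypot(*(c[1:]-p).T)+1000*(s[1:,4]<25); j=1+d.argmin()
        print(n,i,c[j].round(1),s[j,2:],ray(cm,c[j],.013 if i<6 else .007).round(4))
E
```

```text
scene 0 [392.7 159.8] [ 13  11 122] [0.495 0.407 0.013]
scene 1 [324.6 185.8] [ 7 10 56] [0.4578 0.0885 0.013 ]
scene 2 [282.4 205.5] [ 20  18 305] [ 0.4549 -0.085   0.013 ]
scene 3 [377.1 206.4] [11  8 77] [0.6508 0.1183 0.013 ]
scene 4 [389.6 181.8] [ 18  15 188] [0.5868 0.2655 0.013 ]
scene 5 [333.6 237.8] [ 14  15 165] [ 0.6657 -0.0836  0.013 ]
scene 6 [273.3 104.7] [13  7 47] [-0.3128  0.4788  0.007 ]
scene 7 [214.3 220. ] [ 30  21 291] [ 0.3745 -0.2657  0.007 ]
scene 8 [185.5 268.3] [ 26  19 230] [ 0.5002 -0.4163  0.007 ]
scene 9 [255.2 263.7] [ 35  30 381] [ 0.6005 -0.2878  0.007 ]
side 0 [307.1 346.7] [ 24  27 520] [0.4965 0.4089 0.013 ]
side 1 [335.9 226.9] [  9  13 103] [0.4587 0.0902 0.013 ]
side 2 [341.3 178. ] [ 22  22 390] [ 0.4556 -0.0827  0.013 ]
side 3 [255.9 226.2] [ 15  17 206] [0.6594 0.1095 0.013 ]
side 4 [273.2 282.6] [ 25  26 470] [0.5901 0.2662 0.013 ]
side 5 [265.6 171.7] [ 14  16 166] [ 0.668  -0.0837  0.013 ]
side 6 [241.9 137.7] [ 24  13 189] [ 0.7651 -0.2246  0.007 ]
side 7 [241.9 137.7] [ 24  13 189] [ 0.7651 -0.2246  0.007 ]
side 8 [241.9 137.7] [ 24  13 189] [ 0.7651 -0.2246  0.007 ]
side 9 [241.9 137.7] [ 24  13 189] [ 0.7651 -0.2246  0.007 ]
```

>>> {"name": "jog_arm", "arguments": {
  "turn": [
    [0,0,-0.1142],
    [0,0,-0.1142],
    [0,0,-0.1142],
    [0,0,-0.1142],
    [0,0,-0.1142],
    [0,0,-0.1142],
    [0,0,-0.1142],
    [0,0,-0.1142],
    [0,0,-0.1142],
    [0,0,-0.1142]
  ],
  "delta_pos": [
    [0,0,-0.015],
    [0,0,-0.015],
    [0,0,-0.015],
    [0,0,-0.015],
    [0,0,-0.015],
    [0,0,-0.015],
    [0,0,-0.015],
    [0,0,-0.015],
    [0,0,-0.015],
    [0,0,-0.015]
  ],
  "gripper": [0.085,0.085,0.085,0.085,0.085,0.085,0.085,0.085,0.085,0.085]
}}

```text
time: 0.98
tool_pos: [0.2805, -0.6137, 0.3815]
tcp_rot: [-2.215, -2.227, -0.001]
wrist_force: [0.1, -0.1, 0.8]
width: 0.996
grip_force: 0.0
```

>>> {"name": "jog_arm", "arguments": {
  "turn": [
    [0,0,0],
    [0,0,0],
    [0,0,0],
    [0,0,0],
    [0,0,0],
    [0,0,0],
    [0,0,0],
    [0,0,0],
    [0,0,0],
    [0,0,0],
    [0,0,0],
    [0,0,0],
    [0,0,0]
  ],
  "delta_pos": [
    [0.0344,0.0183,0],
    [0.0344,0.0183,0],
    [0.0344,0.0183,0],
    [0.0344,0.0183,0],
    [0.0344,0.0183,0],
    [0.0344,0.0183,0],
    [0.0344,0.0183,0],
    [0.0344,0.0183,0],
    [0.0344,0.0183,0],
    [0.0344,0.0183,0],
    [0.0344,0.0183,0],
    [0.0344,0.0183,0],
    [0,0,0]
  ],
  "gripper": [0.085,0.085,0.085,0.085,0.085,0.085,0.085,0.085,0.085,0.085,0.085,0.085,0.085]
}}

```text
time: 2.07
tool_pos: [0.5026, -0.1951, 0.381]
tcp_rot: [-2.213, -2.227, -0.006]
wrist_force: [0.1, -0.9, 0.6]
width: 0.994
grip_force: 0.0
```

```bash
python3 - <<'E'
from h import *
st=read_state(); np.save("s1.npy",st,allow_pickle=True)
print(st["time"],st["tool_pos"],st["tcp_rot"],st["q"])
cv2.imwrite("pics/w1.png",vision.read_camera("wrist")[:,:,::-1])
E
```

```text
2.0667 [ 0.50257583 -0.19508919  0.38097723] [-2.21307563 -2.22729943 -0.00564741] [-0.41905068 -0.05189256  1.68107373  0.00399177  1.51277202 -0.42568944]
```

View pics/w1.png

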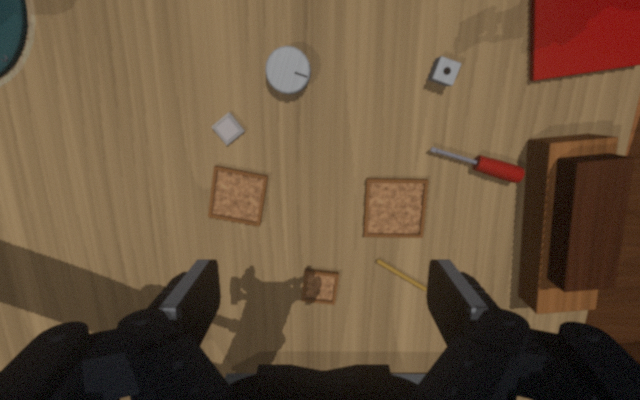

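Wrist view 1: large knob (288,70), small foot (446,71), trays at (239,195), (395,207), and smallest at (321,286). No obstacles near them except white eraser (229,128) and pencil.

>>> {"name": "jog_arm", "arguments": {
  "turn": [
    [0,0,0],
    [0,0,0],
    [0,0,0],
    [0,0,0],
    [0,0,0],
    [0,0,0],
    [0,0,0],
    [0,0,0],
    [0,0,0],
    [0,0,0],
    [0,0,0],
    [0,0,0],
    [0,0,0]
  ],
  "delta_pos": [
    [0.0388,0,0],
    [0.0388,0,0],
    [0.0388,0,0],
    [0.0388,0,0],
    [0.0388,0,0],
    [0.0388,0,0],
    [0.0388,0,0],
    [0.0388,0,0],
    [0.0388,0,0],
    [0.0388,0,0],
    [0.0388,0,0],
    [0.0388,0,0],
    [0,0,0]
  ],
  "gripper": [0.085,0.085,0.085,0.085,0.085,0.085,0.085,0.085,0.085,0.085,0.085,0.085,0.085]
}}

```text
time: 3.2
tool_pos: [0.4999, 0.2693, 0.3802]
tcp_rot: [-2.215, -2.224, -0.001]
wrist_force: [-0.3, -0.9, 0.4]
width: 0.997
grip_force: 0.0
```

```bash
python3 - <<'E'
from h import *
st=read_state(); np.save("s2.npy",st,allow_pickle=True)
print(st["time"],st["tool_pos"],st["tcp_rot"],st["q"])
cv2.imwrite("pics/w2.png",vision.read_camera("wrist")[:,:,::-1])
E
```

```text
3.2 [0.49986077 0.26931481 0.38021819] [-2.21464267e+00 -2.22411348e+00 -1.14108032e-03] [0.44848914 0.00436844 1.62736472 0.00299236 1.51014211 0.44404001]
```

View pics/w2.png

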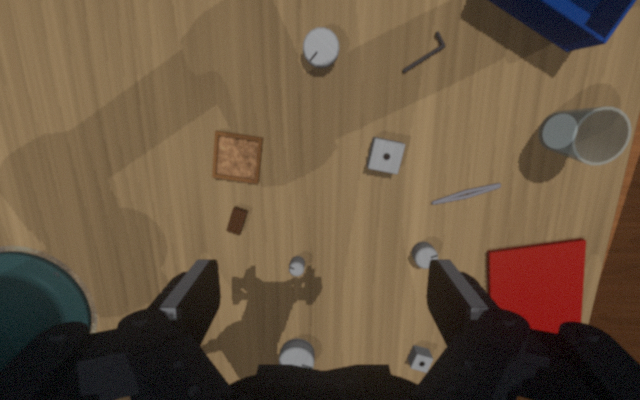

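Wrist view 2: knobs at (321,46) medium-large, (425,255), (297,267) small, (297,353) largest; feet (386,156), (421,359); tray (239,157).

```bash
python3 - <<'E'
from h import *
K={1:[("d",288,68),("fs",446,71)],2:[("c",321,46),("b",425,255),("a",297,267),("fl",386,156)]}
T={1:[(239,195),(395,207),(321,286)],2:[(239,157)]}
for n in (1,2):
    st=np.load(f"s{n}.npy",allow_pickle=True).item(); cm=cam("wrist",st)
    img=cv2.imread(f"pics/w{n}.png")[:,:,::-1]; h=cv2.cvtColor(np.ascontiguousarray(img),cv2.COLOR_RGB2HSV)
    for nm,u,v in K[n]:
        m=((h[...,1]<50)&(h[...,2]>105)).astype(np.uint8)
        nc,L,s,c=cv2.connectedComponentsWithStats(m); d=np.hypot(*(c[1:]-(u,v)).T)+1e3*(s[1:,4]<40); j=1+d.argmin()
        l,t,w,hh=s[j,:4]
        W=ray(cm,(l+w-.5,v),.026)-ray(cm,(l-.5,v),.026)
        print(n,nm,c[j].round(1),s[j],ray(cm,c[j],.013).round(4),"mid13; width mm at top",W[0].round(4))
    for u,v in T[n]:
        r=45; sub=h[v-r:v+r,u-r:u+r].astype(int)
        if (u,v)==(239,157): sub[75:]=20
        m=((sub[...,0]<=12)&(sub[...,1]>95)).astype(np.uint8)
        cv2.imwrite(f"pics/m{u}.png",m*255)
        nc,L,s,c=cv2.connectedComponentsWithStats(cv2.morphologyEx(m,cv2.MORPH_CLOSE,np.ones((3,3))))
        j=1+s[1:,4].argmax(); pts=np.argwhere(L==j)[:,::-1].astype(np.float32)+(u-r,v-r)
        w=np.array([ray(cm,p,.010)[:2] for p in pts],np.float32)
        print("tray",(u,v),s[j],cv2.minAreaRect(w*1000))
print("side/scene trays manual:")
for n,ps in {"side":[(369,292),(372,140),(335,106),(294,131)],"scene":[(342,163),(214,220),(185,269),(261,266)]}.items():
    for p in ps: print(n,ray(cam(n),p,.009).round(3))
E
```

```text
1 d [287.2  68.9] [ 265   46   46   47 1645] [ 0.4532 -0.0825  0.013 ] mid13; width mm at top 0.061
1 fs [446.6  70.3] [433  56  28  30 497] [ 0.6705 -0.0831  0.013 ] mid13; width mm at top 0.0372
tray (239, 195) [72 26  1  1  1] ((418.20147705078125, -231.86631774902344), (0.0, 0.0), 0.0)
tray (395, 207) [72 33  2  4  4] ((653.7023315429688, -261.8758544921875), (0.9348086714744568, 5.0484185218811035), 22.091217041015625)
tray (321, 286) [33 54  4  5 10] ((482.99896240234375, -433.6023254394531), (8.523704528808594, 3.6637520790100098), 73.36041259765625)
2 c [320.8  45.7] [ 303   27   37   38 1087] [0.4955 0.4107 0.013 ] mid13; width mm at top 0.0482
2 b [425.2 256.7] [416 247  22  22 329] [0.6604 0.1046 0.013 ] mid13; width mm at top 0.0337
2 a [296.3 268.8] [289 262  15  14 161] [0.4571 0.0828 0.013 ] mid13; width mm at top 0.0232
2 fl [386.3 155.5] [368 137  37  37 965] [0.5907 0.264  0.013 ] mid13; width mm at top 0.0523
tray (239, 157) [24 26  1  1  1] ((347.5216979980469, 287.8455810546875), (0.0, 0.0), 0.0)
side/scene trays manual:
side [0.371 0.265 0.009]
side [ 0.373 -0.256  0.009]
side [ 0.496 -0.41   0.009]
side [ 0.612 -0.271  0.009]
scene [0.38  0.255 0.009]
scene [ 0.377 -0.268  0.009]
scene [ 0.504 -0.419  0.009]
scene [ 0.618 -0.284  0.009]
```

```bash
python3 - <<'E'
from h import *
T={1:[(239,195),(395,207),(321,286)],2:[(239,157)]}
K={1:[("d",287.2,68.9)],2:[("c",320.8,45.7),("b",425.2,256.7),("a",296.3,268.8)]}
for n in (1,2):
    st=np.load(f"s{n}.npy",allow_pickle=True).item(); cm=cam("wrist",st)
    for nm,u,v in K[n]: print(nm,ray(cm,(u,v),.024).round(4))
    h=cv2.cvtColor(cv2.imread(f"pics/w{n}.png"),cv2.COLOR_BGR2HSV)
    lab=cv2.cvtColor(cv2.imread(f"pics/w{n}.png"),cv2.COLOR_BGR2LAB).astype(int)
    for u,v in T[n]:
        r=46; sub=lab[v-r:v+r,u-r:u+r]; a=cv2.GaussianBlur(sub[...,1].astype(np.uint8),(3,3),0)
        th,m=cv2.threshold(a,0,255,cv2.THRESH_OTSU)
        nc,L,s,c=cv2.connectedComponentsWithStats(cv2.morphologyEx(m,cv2.MORPH_CLOSE,np.ones((5,5))))
        j=L[r,r] or 1+s[1:,4].argmax(); pts=np.argwhere(L==j)[:,::-1].astype(np.float32)+(u-r,v-r)
        w=np.array([ray(cm,p,.010)[:2] for p in pts],np.float32)
        print("tray",(u,v),th,s[j],c[j]+(u-r,v-r),cv2.minAreaRect(w*1000))
E
```

```text
d [ 0.4543 -0.0835  0.024 ]
tray (239, 195) 135.0 [  15   17   60   60 2772] [236.93939394 195.74675325] ((373.1971740722656, -263.5821533203125), (81.66512298583984, 80.64053344726562), 78.67060089111328)
tray (395, 207) 135.0 [  15   17   65   60 3566] [395.05608525 207.6688166 ] ((612.9530029296875, -281.1369323730469), (93.5340576171875, 93.02681732177734), 89.43230438232422)
tray (321, 286) 134.0 [  27   30   37   35 1088] [320.35202206 286.81433824] ((499.0322570800781, -415.4645080566406), (59.86299133300781, 55.71834945678711), 83.3393783569336)
c [0.4955 0.4092 0.024 ]
b [0.6569 0.1097 0.024 ]
a [0.458  0.0883 0.024 ]
tray (239, 157) 134.0 [  19   19   51   54 2270] [236.24581498 156.90484581] ((372.0990905761719, 259.6905212402344), (70.54364013671875, 69.69400787353516), 81.38863372802734)
```

>>> {"name": "jog_arm", "arguments": {
  "turn": [
    [0,0,0],
    [0,0,0],
    [0,0,0],
    [0,0,0],
    [0,0,0],
    [0,0,0],
    [0,0,0],
    [0,0,0],
    [0,0,0],
    [0,0,0]
  ],
  "delta_pos": [
    [0.01553,-0.0005,0.032],
    [0.01553,-0.0005,0.032],
    [0.01553,-0.0005,0.032],
    [0.01553,-0.0005,0.032],
    [0.01553,-0.0005,0.032],
    [0.01553,-0.0005,0.032],
    [0.01553,-0.0005,0.032],
    [0.01553,-0.0005,0.032],
    [0.01553,-0.0005,0.032],
    [0,0,0]
  ],
  "gripper": [0.085,0.085,0.085,0.085,0.085,0.085,0.085,0.085,0.085,0.085],
  "grip_force": 40
}}

```text
time: 4.08
tool_pos: [0.4922, 0.4009, 0.0852]
tcp_rot: [-2.221, -2.22, 0.02]
wrist_force: [-1.1, -0.6, -2.3]
width: 0.993
grip_force: 0.0
```

```bash
python3 - <<'E'
from h import *
st=read_state(); cm=cam("wrist",st); print(st["tool_pos"],Ro.from_rotvec(st["tcp_rot"]).as_matrix().round(4))
im=vision.read_camera("wrist")[:,:,::-1]; cv2.imwrite("pics/w3.png",im)
f,cx,cy,R,o=cm
p=R.T@(np.array([.4955,.409,.026])-o); print(p[:2]/p[2]*f+(cx,cy))
E
```

```text
[0.49215893 0.40089369 0.08515016] [[ 3.000e-04  9.999e-01 -1.010e-02]
 [ 1.000e+00 -4.000e-04 -7.600e-03]
 [-7.600e-03 -1.010e-02 -9.999e-01]]
[330.01550426 207.39786212]
```

View pics/w3.png

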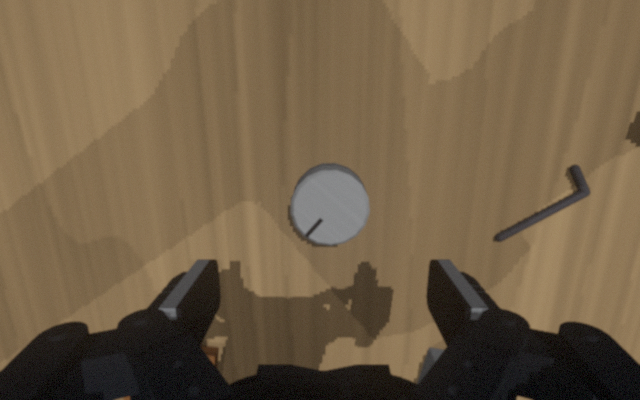

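Knob c top at (330,205), matching the prediction (330,207).

>>> {"name": "jog_arm", "arguments": {
  "turn": [
    [0,0,0],
    [0,0,0],
    [0,0,0],
    [0,0,0],
    [0,0,0],
    [0,0,0],
    [0,0,0]
  ],
  "delta_pos": [
    [0,0,0],
    [0,0,0.02],
    [0,0,0.02],
    [0,0,0.02],
    [0,0,0.018],
    [0,0,0.008],
    [0,0,0]
  ],
  "gripper": [0.085,0.085,0.085,0.085,0.085,0.085,0.085]
}}

```text
time: 4.72
tool_pos: [0.4963, 0.403, 0.0077]
tcp_rot: [2.223, 2.22, -0.001]
wrist_force: [0.5, -0.8, -1.1]
width: 0.995
grip_force: 0.0
```

>>> {"name": "jog_arm", "arguments": {
  "turn": [
    [0,0,0],
    [0,0,0],
    [0,0,0],
    [0,0,0],
    [0,0,0],
    [0,0,0],
    [0,0,0],
    [0,0,0]
  ],
  "delta_pos": [
    [0.006,0,0.005],
    [0,0,0],
    [0,0,0],
    [0,0,0],
    [0,0,0],
    [0,0,0],
    [0,0,0],
    [0,0,0]
  ],
  "gripper": [0.085,0.085,0.04,0.04,0.04,0.04,0.04,0.04]
}}

```text
time: 5.38
tool_pos: [0.4965, 0.4109, 0.0035]
tcp_rot: [2.221, 2.221, 0.003]
wrist_force: [-0.0, -0.2, 6.2]
width: 0.546
grip_force: 41.8
```

>>> {"name": "jog_arm", "arguments": {
  "turn": [
    [0,0,0],
    [0,0,0],
    [0,0,0],
    [0,0,0],
    [0,0,0],
    [0,0,0],
    [0,0,0],
    [0,0,0],
    [0,0,0],
    [0,0,0],
    [0,0,0],
    [0,0,0],
    [0,0,0],
    [0,0,0],
    [0,0,0],
    [0,0,0],
    [0,0,0],
    [0,0,0],
    [0,0,0],
    [0,0,0]
  ],
  "delta_pos": [
    [0,0,-0.02],
    [0,0,-0.03],
    [0,0,-0.03],
    [0,0,-0.02],
    [-0.02,-0.004,0],
    [-0.035,-0.006,0],
    [-0.035,-0.006,0],
    [-0.035,-0.006,0],
    [-0.035,-0.006,0],
    [-0.035,-0.006,0],
    [-0.035,-0.006,0],
    [-0.035,-0.006,0],
    [-0.035,-0.006,0],
    [-0.035,-0.006,0],
    [-0.035,-0.006,0],
    [-0.035,-0.006,0],
    [-0.035,-0.006,0],
    [-0.035,-0.006,0],
    [-0.035,-0.006,0],
    [-0.035,-0.006,0]
  ],
  "gripper": [0.04,0.04,0.04,0.04,0.04,0.04,0.04,0.04,0.04,0.04,0.04,0.04,0.04,0.04,0.04,0.04,0.04,0.04,0.04,0.04]
}}

```text
time: 7.05
tool_pos: [0.4005, -0.1361, 0.1019]
tcp_rot: [-2.221, -2.221, 0.0]
wrist_force: [1.5, 0.2, -1.1]
width: 0.544
grip_force: 41.7
```

>>> {"name": "jog_arm", "arguments": {
  "turn": [
    [0,0,0],
    [0,0,0],
    [0,0,0],
    [0,0,0],
    [0,0,0],
    [0,0,0],
    [0,0,0]
  ],
  "delta_pos": [
    [-0.03,-0.006,0],
    [-0.03,-0.006,0],
    [-0.03,-0.006,0],
    [-0.025,-0.006,0],
    [-0.013,-0.0025,0],
    [0,0,0],
    [0,0,0]
  ],
  "gripper": [0.04,0.04,0.04,0.04,0.04,0.04,0.04]
}}

```text
time: 7.63
tool_pos: [0.3746, -0.2628, 0.1018]
tcp_rot: [-2.223, -2.218, -0.0]
wrist_force: [-0.3, 0.4, -1.5]
width: 0.544
grip_force: 41.7
```

>>> {"name": "jog_arm", "arguments": {
  "turn": [
    [0,0,0],
    [0,0,0],
    [0,0,0],
    [0,0,0],
    [0,0,0],
    [0,0,0],
    [0,0,0],
    [0,0,0]
  ],
  "delta_pos": [
    [0,0,0.015],
    [0,0,0.025],
    [0,0,0.025],
    [0,0,0.015],
    [0,0,0.008],
    [0,0,0.004],
    [0,0,0],
    [0,0,0]
  ],
  "gripper": [0.04,0.04,0.04,0.04,0.04,0.04,0.04,0.04]
}}

```text
time: 8.3
tool_pos: [0.376, -0.2627, 0.011]
tcp_rot: [2.22, 2.221, 0.0]
wrist_force: [-0.2, -0.1, -0.9]
width: 0.547
grip_force: 41.7
```

>>> {"name": "jog_arm", "arguments": {
  "turn": [
    [0,0,0],
    [0,0,0],
    [0,0,0],
    [0,0,0],
    [0,0,0],
    [0,0,0],
    [0,0,0],
    [0,0,0],
    [0,0,0],
    [0,0,0],
    [0,0,0],
    [0,0,0],
    [0,0,0],
    [0,0,0],
    [0,0,0],
    [0,0,0],
    [0,0,0],
    [0,0,0]
  ],
  "delta_pos": [
    [0,0,0.002],
    [0,0,0],
    [0,0,0],
    [0,0,0],
    [0,0,0],
    [0,0,0],
    [0,0,-0.01],
    [0,0,-0.025],
    [0,0,-0.03],
    [0,0,-0.025],
    [0.025,0.011,0],
    [0.03,0.014,0],
    [0.035,0.015,0],
    [0.035,0.015,0],
    [0.03,0.014,0],
    [0.0245,0.0095,0],
    [0,0,0],
    [0,0,0]
  ],
  "gripper": [0.04,0.04,0.065,0.065,0.065,0.065,0.065,0.065,0.085,0.085,0.085,0.085,0.085,0.085,0.085,0.085,0.085,0.085]
}}

```text
time: 9.8
tool_pos: [0.4542, -0.0822, 0.099]
tcp_rot: [2.217, 2.225, 0.0]
wrist_force: [-0.4, 0.1, 0.5]
width: 0.992
grip_force: 0.0
```

```bash
python3 - <<'E'
from h import *
st=read_state(); cm=cam("wrist",st); print(st["tool_pos"])
im=vision.read_camera("wrist")[:,:,::-1]; cv2.imwrite("pics/w4.png",im)
f,cx,cy,R,o=cm
p=R.T@(np.array([.4545,-.0835,.026])-o); print(p[:2]/p[2]*f+(cx,cy))
E
```

```text
[ 0.45421257 -0.08219871  0.09899861]
[323.80064681 215.68287709]
```

View pics/w4.png

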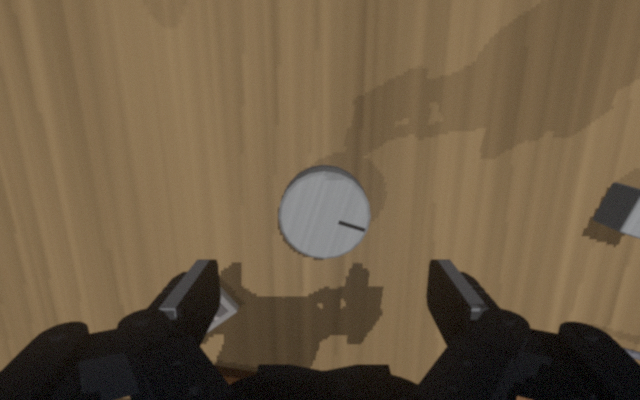

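Knob d top centred at (324,214), predicted (324,216).

>>> {"name": "jog_arm", "arguments": {
  "turn": [
    [0,0,0],
    [0,0,0],
    [0,0,0],
    [0,0,0],
    [0,0,0],
    [0,0,0],
    [0,0,0],
    [0,0,0],
    [0,0,0],
    [0,0,0],
    [0,0,0],
    [0,0,0],
    [0,0,0]
  ],
  "delta_pos": [
    [-0.001,0,0.015],
    [0,0,0.025],
    [0,0,0.025],
    [0,0,0.02],
    [0,0,0.009],
    [0,0,0.0045],
    [0,0,0],
    [0,0,0],
    [0,0,0],
    [0,0,0],
    [0,0,0],
    [0,0,0],
    [0,0,0]
  ],
  "gripper": [0.085,0.085,0.085,0.085,0.085,0.085,0.085,0.085,0.05,0.05,0.05,0.05,0.05]
}}

```text
time: 10.93
tool_pos: [0.4551, -0.0846, 0.0015]
tcp_rot: [2.22, 2.22, 0.002]
wrist_force: [-2.1, -0.7, 5.6]
width: 0.683
grip_force: 42.4
```

>>> {"name": "jog_arm", "arguments": {
  "turn": [
    [0,0,0],
    [0,0,0],
    [0,0,0],
    [0,0,0],
    [0,0,0],
    [0,0,0],
    [0,0,0],
    [0,0,0],
    [0,0,0],
    [0,0,0],
    [0,0,0],
    [0,0,0],
    [0,0,0],
    [0,0,0],
    [0,0,0]
  ],
  "delta_pos": [
    [0,0,-0.02],
    [0,0,-0.03],
    [0,0,-0.03],
    [0,0,-0.02],
    [-0.0196,0.0158,0],
    [-0.0246,0.0197,0],
    [-0.0246,0.0197,0],
    [-0.0246,0.0197,0],
    [-0.0246,0.0197,0],
    [-0.0246,0.0197,0],
    [-0.0246,0.0197,0],
    [-0.0193,0.0158,0],
    [-0.01,0.008,0],
    [0,0,0],
    [0,0,0]
  ],
  "gripper": [0.05,0.05,0.05,0.05,0.05,0.05,0.05,0.05,0.05,0.05,0.05,0.05,0.05,0.05,0.05]
}}

```text
time: 12.18
tool_pos: [0.6114, -0.2809, 0.0995]
tcp_rot: [-2.222, -2.22, 0.0]
wrist_force: [-0.2, -0.0, -2.0]
width: 0.686
grip_force: 44.5
```

Placing at TCP z ≈ 0.008.

>>> {"name": "jog_arm", "arguments": {
  "turn": [
    [0,0,0],
    [0,0,0],
    [0,0,0],
    [0,0,0],
    [0,0,0],
    [0,0,0],
    [0,0,0],
    [0,0,0]
  ],
  "delta_pos": [
    [0,0.0015,0.015],
    [0,0,0.025],
    [0,0,0.025],
    [0,0,0.015],
    [0,0,0.008],
    [0,0,0.0035],
    [0,0,0],
    [0,0,0]
  ],
  "gripper": [0.05,0.05,0.05,0.05,0.05,0.05,0.05,0.05]
}}

```text
time: 12.85
tool_pos: [0.6136, -0.2807, 0.0089]
tcp_rot: [2.22, 2.221, 0.001]
wrist_force: [0.3, -0.8, -1.6]
width: 0.683
grip_force: 44.5
```

>>> {"name": "jog_arm", "arguments": {
  "turn": [
    [0,0,0],
    [0,0,0],
    [0,0,0],
    [0,0,0],
    [0,0,0],
    [0,0,0],
    [0,0,0],
    [0,0,0],
    [0,0,0]
  ],
  "delta_pos": [
    [0,0,0.0015],
    [0,0,0],
    [0,0,0],
    [0,0,0],
    [0,0,0],
    [0,0,-0.01],
    [0,0,-0.025],
    [0,0,-0.03],
    [0,0,-0.025]
  ],
  "gripper": [0.05,0.05,0.075,0.075,0.075,0.075,0.075,0.085,0.085]
}}

```text
time: 13.6
tool_pos: [0.6133, -0.2808, 0.0989]
tcp_rot: [2.221, 2.221, 0.0]
wrist_force: [0.8, -0.4, -0.9]
width: 0.997
grip_force: 0.0
```

>>> {"name": "jog_arm", "arguments": {
  "turn": [
    [0,0,0],
    [0,0,0],
    [0,0,0],
    [0,0,0],
    [0,0,0],
    [0,0,0],
    [0,0,0],
    [0,0,0],
    [0,0,0],
    [0,0,0],
    [0,0,0],
    [0,0,0],
    [0,0,0],
    [0,0,0]
  ],
  "delta_pos": [
    [0.02,0.003,0],
    [0.035,0.004,0],
    [0.035,0.004,0],
    [0.035,0.004,0],
    [0.035,0.004,0],
    [0.035,0.004,0],
    [0.035,0.004,0],
    [0.035,0.004,0],
    [0.035,0.004,0],
    [0.035,0.004,0],
    [0.035,0.003,0],
    [0.02,0.002,0],
    [0,0,0],
    [0,0,0]
  ],
  "gripper": [0.085,0.085,0.085,0.085,0.085,0.085,0.085,0.085,0.085,0.085,0.085,0.085,0.085,0.085]
}}

```text
time: 14.77
tool_pos: [0.6573, 0.1106, 0.0977]
tcp_rot: [2.218, 2.224, 0.001]
wrist_force: [-0.2, -0.7, -0.2]
width: 0.996
grip_force: 0.0
```

```bash
python3 - <<'E'
from h import *
st=read_state(); cm=cam("wrist",st); print(st["tool_pos"])
im=vision.read_camera("wrist")[:,:,::-1]; cv2.imwrite("pics/w5.png",im)
h=cv2.cvtColor(np.ascontiguousarray(im),cv2.COLOR_BGR2HSV); m=((h[...,1]<50)&(h[...,2]>105)).astype(np.uint8)
nc,L,s,c=cv2.connectedComponentsWithStats(m)
for j in range(1,nc):
    if s[j,4]>600: print(c[j],s[j],ray(cm,c[j],.025).round(4))
E
```

```text
[0.6573095  0.11059074 0.09768103]
[421.49336493  57.38246445] [ 337   30  165   56 2110] [0.7131 0.2045 0.025 ]
[324.48071625 215.58080808] [ 298  190   55   52 2178] [0.6581 0.1095 0.025 ]
[ 21.22834646 243.95725534] [  3 227  36  34 889] [0.4582 0.0894 0.025 ]
```

View pics/w5.png

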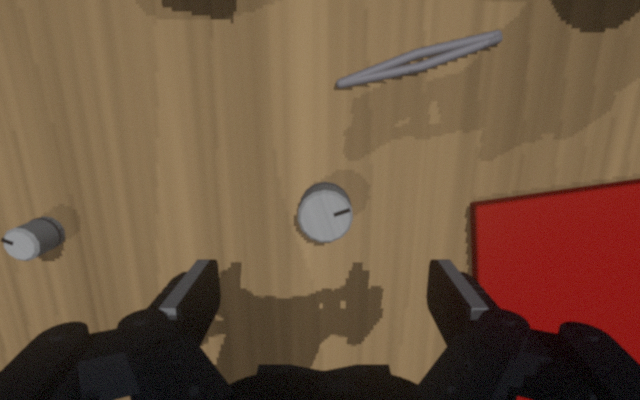

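Knob b at (324,215), i.e. (0.658,0.1095); red mat corner stays clear of the fingers.

>>> {"name": "jog_arm", "arguments": {
  "turn": [
    [0,0,0],
    [0,0,0],
    [0,0,0],
    [0,0,0],
    [0,0,0],
    [0,0,0],
    [0,0,0],
    [0,0,0],
    [0,0,0],
    [0,0,0],
    [0,0,0],
    [0,0,0],
    [0,0,0],
    [0,0,0]
  ],
  "delta_pos": [
    [-0.001,0.0005,0.015],
    [0,0,0.025],
    [0,0,0.025],
    [0,0,0.018],
    [0,0,0.007],
    [0,0,0.0035],
    [0,0,0],
    [0,0,0],
    [0,0,0],
    [0,0,0],
    [0,0,0],
    [0,0,0],
    [0,0,0],
    [0,0,0]
  ],
  "gripper": [0.085,0.085,0.085,0.085,0.085,0.085,0.085,0.085,0.025,0.025,0.025,0.025,0.025,0.025]
}}

```text
time: 15.98
tool_pos: [0.6583, 0.1085, 0.0044]
tcp_rot: [2.221, 2.221, 0.002]
wrist_force: [0.2, 0.2, 5.2]
width: 0.406
grip_force: 40.2
```

>>> {"name": "jog_arm", "arguments": {
  "turn": [
    [0,0,0],
    [0,0,0],
    [0,0,0],
    [0,0,0],
    [0,0,0],
    [0,0,0],
    [0,0,0],
    [0,0,0],
    [0,0,0],
    [0,0,0],
    [0,0,0],
    [0,0,0],
    [0,0,0],
    [0,0,0],
    [0,0,0],
    [0,0,0],
    [0,0,0]
  ],
  "delta_pos": [
    [0,0,-0.02],
    [0,0,-0.03],
    [0,0,-0.03],
    [0,0,-0.02],
    [0.012,-0.0216,0],
    [0.0152,-0.0286,0],
    [0.0152,-0.0286,0],
    [0.0152,-0.0286,0],
    [0.0152,-0.0286,0],
    [0.0152,-0.0286,0],
    [0.0152,-0.0286,0],
    [0.0152,-0.0286,0],
    [0.0152,-0.0286,0],
    [0.012,-0.0216,0],
    [0.006,-0.0143,0],
    [0,0,0],
    [0,0,0]
  ],
  "gripper": [0.025,0.025,0.025,0.025,0.025,0.025,0.025,0.025,0.025,0.025,0.025,0.025,0.025,0.025,0.025,0.025,0.025]
}}

```text
time: 17.4
tool_pos: [0.3706, 0.2601, 0.1031]
tcp_rot: [2.219, 2.224, 0.0]
wrist_force: [0.8, -0.6, -0.3]
width: 0.403
grip_force: 40.1
```

>>> {"name": "jog_arm", "arguments": {
  "turn": [
    [0,0,0],
    [0,0,0],
    [0,0,0],
    [0,0,0],
    [0,0,0],
    [0,0,0],
    [0,0,0],
    [0,0,0]
  ],
  "delta_pos": [
    [0,0.001,0.015],
    [0,0,0.025],
    [0,0,0.025],
    [0,0,0.015],
    [0,0,0.008],
    [0,0,0.0037],
    [0,0,0],
    [0,0,0]
  ],
  "gripper": [0.025,0.025,0.025,0.025,0.025,0.025,0.025,0.025]
}}

```text
time: 18.07
tool_pos: [0.3734, 0.2602, 0.0123]
tcp_rot: [2.222, 2.221, 0.002]
wrist_force: [-0.2, -0.4, -0.7]
width: 0.403
grip_force: 40.1
```

>>> {"name": "jog_arm", "arguments": {
  "turn": [
    [0,0,0],
    [0,0,0],
    [0,0,0],
    [0,0,0],
    [0,0,0],
    [0,0,0],
    [0,0,0],
    [0,0,0],
    [0,0,0],
    [0,0,0],
    [0,0,0],
    [0,0,0],
    [0,0,0],
    [0,0,0],
    [0,0,0],
    [0,0,0],
    [0,0,0],
    [0,0,0]
  ],
  "delta_pos": [
    [0,0,0.002],
    [0,0,0],
    [0,0,0],
    [0,0,0],
    [0,0,0],
    [0,0,0],
    [0,0,-0.01],
    [0,0,-0.025],
    [0,0,-0.03],
    [0,0,-0.025],
    [-0.02,0.01,0],
    [-0.03,0.015,0],
    [-0.035,0.0175,0],
    [-0.035,0.0175,0],
    [-0.03,0.015,0],
    [-0.0212,0.0105,0],
    [0,0,0],
    [0,0,0]
  ],
  "gripper": [0.025,0.025,0.055,0.055,0.055,0.055,0.055,0.055,0.07,0.07,0.07,0.07,0.07,0.07,0.07,0.07,0.07,0.07]
}}

```text
time: 19.57
tool_pos: [0.4583, 0.0877, 0.1003]
tcp_rot: [2.225, 2.218, 0.001]
wrist_force: [-0.4, -0.4, -0.5]
width: 0.82
grip_force: 0.0
```

```bash
python3 - <<'E'
from h import *
st=read_state(); cm=cam("wrist",st); print(st["tool_pos"],st["width"])
im=vision.read_camera("wrist")[:,:,::-1]; cv2.imwrite("pics/w6.png",im)
h=cv2.cvtColor(np.ascontiguousarray(im),cv2.COLOR_BGR2HSV); m=((h[...,1]<50)&(h[...,2]>105)).astype(np.uint8)
nc,L,s,c=cv2.connectedComponentsWithStats(m)
for j in range(1,nc):
    if s[j,4]>400: print(c[j],s[j],ray(cm,c[j],.025).round(4))
E
```

```text
[0.4583185  0.08771232 0.10032207] 0.8197727821769536
[323.29341963 209.83926645] [305 193  36  34 927] [0.4583 0.0897 0.025 ]
```

>>> {"name": "jog_arm", "arguments": {
  "turn": [
    [0,0,0],
    [0,0,0],
    [0,0,0],
    [0,0,0],
    [0,0,0],
    [0,0,0],
    [0,0,0],
    [0,0,0],
    [0,0,0],
    [0,0,0],
    [0,0,0],
    [0,0,0],
    [0,0,0],
    [0,0,0]
  ],
  "delta_pos": [
    [0.0015,0,0.015],
    [0,0,0.025],
    [0,0,0.025],
    [0,0,0.018],
    [0,0,0.008],
    [0,0,0.0045],
    [0,0,0],
    [0,0,0],
    [0,0,0],
    [0,0,0],
    [0,0,0],
    [0,0,0],
    [0,0,0],
    [0,0,0]
  ],
  "gripper": [0.07,0.07,0.07,0.07,0.07,0.07,0.07,0.07,0.015,0.015,0.015,0.015,0.015,0.015]
}}

```text
time: 20.78
tool_pos: [0.4585, 0.0902, 0.005]
tcp_rot: [2.221, 2.221, 0.002]
wrist_force: [-1.1, 0.2, 6.8]
width: 0.26
grip_force: 39.2
```

>>> {"name": "jog_arm", "arguments": {
  "turn": [
    [0,0,0],
    [0,0,0],
    [0,0,0],
    [0,0,0],
    [0,0,0],
    [0,0,0],
    [0,0,0],
    [0,0,0],
    [0,0,0],
    [0,0,0],
    [0,0,0],
    [0,0,0],
    [0,0,0],
    [0,0,0],
    [0,0,0],
    [0,0,0],
    [0,0,0],
    [0,0,0],
    [0,0,0],
    [0,0,0]
  ],
  "delta_pos": [
    [0,0,-0.02],
    [0,0,-0.03],
    [0,0,-0.03],
    [0,0,-0.02],
    [-0.022,0.0027,0],
    [-0.035,0.0027,0],
    [-0.035,0.0027,0],
    [-0.035,0.0027,0],
    [-0.035,0.0027,0],
    [-0.035,0.0027,0],
    [-0.035,0.0027,0],
    [-0.035,0.0027,0],
    [-0.035,0.0027,0],
    [-0.035,0.0027,0],
    [-0.035,0.0027,0],
    [-0.035,0.0027,0],
    [-0.035,0.0027,0],
    [-0.035,0.0027,0],
    [-0.0287,0.0027,0],
    [0,0,0]
  ],
  "gripper": [0.015,0.015,0.015,0.015,0.015,0.015,0.015,0.015,0.015,0.015,0.015,0.015,0.015,0.015,0.015,0.015,0.015,0.015,0.015,0.015]
}}

```text
time: 22.45
tool_pos: [0.4985, -0.4214, 0.1043]
tcp_rot: [2.223, 2.215, -0.002]
wrist_force: [0.1, -0.4, -0.0]
width: 0.261
grip_force: 39.4
```

>>> {"name": "jog_arm", "arguments": {
  "turn": [
    [0,0,0],
    [0,0,0]
  ],
  "delta_pos": [
    [0,0,0],
    [0,0,0]
  ],
  "gripper": [0.015,0.015]
}}

```text
time: 22.62
tool_pos: [0.4976, -0.4149, 0.1034]
tcp_rot: [-2.221, -2.219, -0.0]
wrist_force: [0.1, 0.4, -1.1]
width: 0.264
grip_force: 39.4
```

Floor contact expected at TCP z ≈ 0.010.

>>> {"name": "jog_arm", "arguments": {
  "turn": [
    [0,0,0],
    [0,0,0],
    [0,0,0],
    [0,0,0],
    [0,0,0],
    [0,0,0],
    [0,0,0],
    [0,0,0]
  ],
  "delta_pos": [
    [0,0.001,0.015],
    [0,0,0.025],
    [0,0,0.025],
    [0,0,0.015],
    [0,0,0.008],
    [0,0,0.0035],
    [0,0,0],
    [0,0,0]
  ],
  "gripper": [0.015,0.015,0.015,0.015,0.015,0.015,0.015,0.015]
}}

```text
time: 23.28
tool_pos: [0.5, -0.4155, 0.0136]
tcp_rot: [2.22, 2.221, 0.0]
wrist_force: [0.5, 0.3, -0.0]
width: 0.263
grip_force: 39.4
```

>>> {"name": "jog_arm", "arguments": {
  "turn": [
    [0,0,0],
    [0,0,0],
    [0,0,0],
    [0,0,0],
    [0,0,0],
    [0,0,0],
    [0,0,0],
    [0,0,0],
    [0,0,0],
    [0,0,0],
    [0,0,0],
    [0,0,0],
    [0,0,0],
    [0,0,0],
    [0,0,0],
    [0,0,0],
    [0,0,0],
    [0,0,0]
  ],
  "delta_pos": [
    [0,0,0.0025],
    [0,0,0],
    [0,0,0],
    [0,0,0],
    [0,0,0],
    [0,0,0],
    [0,0,-0.01],
    [0,0,-0.025],
    [0,0,-0.03],
    [0,0,-0.03],
    [0.03,0,-0.025],
    [0.03,0,-0.025],
    [0.03,0,-0.025],
    [0.03,0,-0.025],
    [0.03,0,-0.025],
    [0.03,0,-0.025],
    [0,0,0],
    [0,0,0]
  ],
  "gripper": [0.015,0.015,0.045,0.045,0.045,0.045,0.045,0.045,0.07,0.07,0.085,0.085,0.085,0.085,0.085,0.085,0.085,0.085]
}}

```text
time: 24.78
tool_pos: [0.5005, -0.2349, 0.2584]
tcp_rot: [2.215, 2.22, 0.002]
wrist_force: [0.9, -0.6, -0.4]
width: 0.993
grip_force: 0.0
```

```bash
python3 - <<'E'
from h import *
st=read_state(); cm=cam("wrist",st); print(st["time"],st["tool_pos"],st["width"])
im=vision.read_camera("wrist")[:,:,::-1]; s=vision.read_camera("side")[:,:,::-1]
cv2.imwrite("pics/w7.png",im); cv2.imwrite("pics/s7.png",cv2.resize(s[80:380,190:420],None,fx=2,fy=2,interpolation=3))
h=cv2.cvtColor(np.ascontiguousarray(im),cv2.COLOR_BGR2HSV); m=((h[...,1]<50)&(h[...,2]>105)).astype(np.uint8)
nc,L,q,c=cv2.connectedComponentsWithStats(m)
for j in range(1,nc):
    if q[j,4]>100: print(c[j],q[j],ray(cm,c[j],.030).round(4))
E
```

```text
24.7833 [ 0.50054047 -0.23490277  0.25842883] 0.9934925209378485
[494.97218863  14.28778718] [475   0  40  34 827] [ 0.6648 -0.0862  0.03  ]
[195.86869648  96.93149382] [ 175   75   44   45 1051] [ 0.3731 -0.1623  0.03  ]
[495.76422764 130.88211382] [468 121  61  22 246] [ 0.6807 -0.1954  0.03  ]
[207.50787966 194.87750716] [ 186  175   44   42 1396] [ 0.3757 -0.2645  0.03  ]
[423.75894988 207.98902148] [ 398  183   53   51 2095] [ 0.6127 -0.2793  0.03  ]
[320.62162162 318.63513514] [312 311  19  14 148] [ 0.4989 -0.4199  0.03  ]
```

View pics/w7.png

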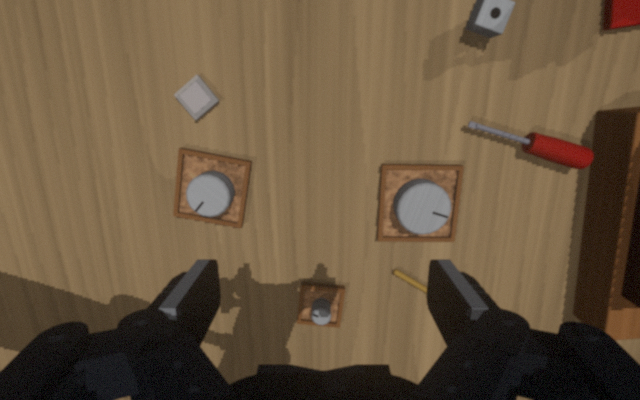

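View pics/s7.png

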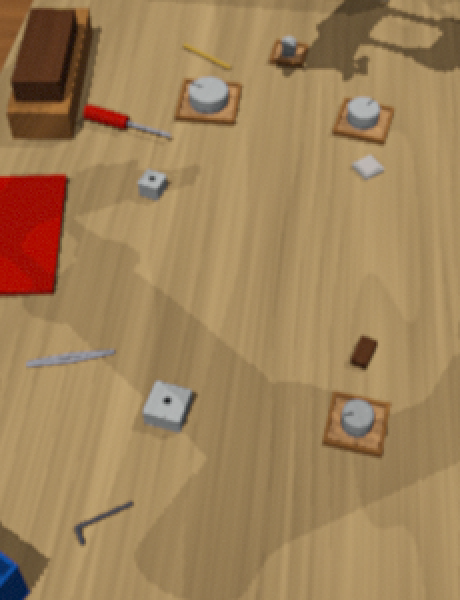

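Both views show every knob upright in its own tray: c (207,195), d (424,208) and a (321,312) in the wrist view, and b (358,417) in the side crop. The feet have not moved.

```bash
python3 -c "
from workcell import ticket; print(ticket.finish_job())"
```

```text
the job is handed in; nothing more can be done
None
```

All four knobs are upright in the trays of their own size, neither square foot was moved, and I handed the job in at about 25 s of the 99 s allowed; the hand-in returned no verdict.

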